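# Swap the receivers, tare the balance and gauge the pump collars

## Robot

A 7-joint arm with a two-finger parallel gripper is mounted at the origin on the work surface. World frame = base frame: x ahead of the robot, y to its left, z up, the work surface at z = 0. Lengths are in m, angles in rad, forces in N, time in s.
With the tool pointing down it reaches from about 0.4 to 0.875 m from the base axis. Payload 19.3 kg.
Tool frame: the origin (TCP) lies midway between the tips of the shut fingers; the grasp point (between the pads) lies 19 mm behind it; z points along the fingers, y is the direction in which the jaws open and shut (so a half turn about z gives the same grasp; the last joint's range is limited). The gripper opens to 85 mm and grips with 20 to 120 N. Pads are 22 mm wide; open, the fingers measure 114 mm over their backs; the gripper's body (76 mm by 85 mm) begins 54 mm behind the grasp point. The pads swing forward as they close: fully open they stand 13 mm farther back than shut.
Start: joints at [-1.348, 0.521, -0.036, 1.599, 0.021, 1.021, -0.113], TCP at [0.18, 0.598, 0.231] pointing down, gripper open.
Joint ranges: [-2.91, 2.91], [-0.3, 2.13], [-1.5, 1.42], [0.17, 2.43], [-1.26, 4.41], [0.16, 1.93], [-2.52, 2.52]. Speed limits (rad/s): [1.89, 1.89, 2.39, 2.39, 3.01, 3.01, 3.01].

## Interface

Orientations are given as [roll, pitch, yaw] about the fixed x, y, z axes, in that order (R = Rz(yaw) Ry(pitch) Rx(roll)).
In Python, from workcell import bot, eyes gives the robot as it stands. The module is installed in compiled form; this text tells all that it offers.
- The arm moves only by the shell command python3 -m jog 'ROWS' [FORCE]. ROWS is JSON, a list of rows, each an object with "delta_pos": the shift along the world's x, y, z in mm, a list of three; "spin": the turn about the world's z in rad; "claw": the closure, from 0 (fully open) to 1 (shut). In form: [{"delta_pos": [tx, ty, tz], "spin": spin, "claw": claw}, ...]. A call has 1 to 8 rows; each row is the pose to reach, as a shift and turn from the pose measured when the call began; what a row does not reach only later rows make up. A row lasts 1/10 s, in which the tool goes at most 50 mm and 8.59 degrees, less where a joint would pass 70% of its speed; a pose out of reach is approached as far as the arm can. A call with a gripper value outside its range is refused whole. The fingers move at their own pace and stop on an object; FORCE is the grip in N (left out, the last holds). Time passes only in rows, so rows that repeat a pose let the fingers close. It gives the time, the measured TCP pose, the force and the opening at its end, in the units of the state.
- bot.observe(): the state, without advancing time (a new reading comes with each control period).
- eyes.grab_frame(name): name is "scene" or "top" or "wrist"; returns the picture (420x560x3 uint8, blue, green, red); there is no depth.
- eyes.camera_params(name): a dict with "fx", "fy", "cx", "cy" (pixels), "k1" (the pictures are not rectified: a ray, as slopes to the right and down, at radius r is drawn at 1 + k1 r^2 times it, then the intrinsics apply), "origin" and "attitude" of the camera in the world. Camera axes: x right, y up, looking along -z (the intrinsics and any distortion apply to the point x, -y, -z); pixel columns grow to the right and rows downward; lengths in m; the calibration is good to about 2 mm. A picture is of the moment at which its call begins: read the wrist's pose just before it. camera_params takes no time and is no camera call; for the wrist camera it gives the pose at the moment of the call.
- bot.job_done(): hands the job in, once; it reports no verdict.
The state is a dict: "clock": time; "qpos": joint angles; "qd": joint speeds; "joint_efforts": joint torques, N m; "position": TCP position; "tool_rot": TCP orientation; "force": force on the tool from outside, world axes, zero at the start; "moment": the same for the moment, N m; "grip_width": finger opening in m.
Only numpy, scipy, OpenCV 4.12 (cv2) and the standard library are available. Lean on these libraries where they do the work, as an engineer would, in place of code of your own. Each camera call takes 0.05 s, during which the arm holds its last target. There are 200 camera calls.

## Task

The beaker and the metal weighing tray are standing in each other's places: swap them, so that the tray stands in the middle of the balance pan and the beaker on the mat, and press the balance's tare key while the tray is still empty. Then try the white pump collars in the grey tray one at a time on the gauge pin, working along the row from the robot's left to its right: every collar that slides fully home goes into the weighing tray on the balance, every one that stops at the pin's nose goes into the beaker. Leave the jars and other things on the bench where they are.

Things in the scene. Friction and masses are not known exactly. Their poses are not given: they have to be found in the camera images.
- balance: Top-loading laboratory balance, white housing 200 mm wide, fixed on the bench; stands to the left or to the right. Origin on the bench below the pan's axis; -x of its frame is the keyboard side (towards the robot), which reaches 165 mm from the origin; the housing reaches 93 mm in +x and 100 mm in +y and -y. Housing 68 mm high around the pan, 50 mm high at the keyboard.
- balance_pan (a point): Centre of the top of the balance's round steel pan (160 mm across, 82 mm above the bench); axes as the balance's.
- tare (a joint): Travel of the balance's round tare key, m: 0 up, 0.005 fully down; counts as pressed beyond 0.0035. Springs back; 5 N pushes it fully down.
- tare_top (a point): Centre of the top of the tare key, a raised round grey key 24 mm across on the keyboard, to the robot's right of the display, pressed straight down; its top is 65 mm above the bench when up.
- mat: Flat square dark rubber mat, 170 x 170 x 3 mm, fixed on the bench on the other side from the balance; origin at the centre of its underside.
- weigh_tray: Open rectangular plain metal weighing tray, 64 mm wide (its x), 140 mm long (its y), 35 mm high, walls and floor 3 mm, 180 g; origin at the centre of its underside. Starts empty on the mat. Can be gripped from above across its 64 mm width, at the middle of its length.
- beaker: Open round white plastic beaker, 66 mm outside, 85 mm high, walls 3 mm, floor 4 mm, 120 g; origin at the centre of its underside. Starts empty on the balance pan. Can be gripped from above across its diameter.
- gauge: Fixed gauge: upright polished steel pin on a dark turned base 72 mm across and 15 mm high; origin at the centre of the underside. The pin is 15 mm in diameter and stands 34 mm above the base, its top 6 mm tapering to 5 mm.
- gauge_seat (a point): Foot of the gauge pin, on the top face of its base (15 mm above the bench); a collar that is fully home stands on this face.
- gauge_tip (a point): Very top of the gauge pin, 49 mm above the bench. A tight collar stops with its underside about 4.5 mm below this point.
- row_tray: Fixed shallow grey tray, 130 x 270 mm, floor 4 mm thick, lip 12 mm above the bench; its long side lies along its y; origin at the centre of its underside. The row of collars stands in it along its y, places 50 mm apart, the middle place on its centre.
- collar_1: Pump collar, place 1 of the row counted from the robot's left (+y) to its right. Short plain white plastic tube, 30 mm outside, 24 mm high, 25 g, standing on end; origin at its centre (12 mm above its underside), z along the bore. Its bore is either 17.6 mm (slides over the gauge pin) or 12.8 mm (stops on the pin's nose); that is for the test to show. Some collars may be absent. Straight sides, graspable across any diameter from above.
- collar_2: Pump collar, place 2 of the row counted from the robot's left (+y) to its right. Short plain white plastic tube, 30 mm outside, 24 mm high, 25 g, standing on end; origin at its centre (12 mm above its underside), z along the bore. Its bore is either 17.6 mm (slides over the gauge pin) or 12.8 mm (stops on the pin's nose); that is for the test to show. Some collars may be absent. Straight sides, graspable across any diameter from above.
- collar_3: Pump collar, place 3 of the row counted from the robot's left (+y) to its right. Short plain white plastic tube, 30 mm outside, 24 mm high, 25 g, standing on end; origin at its centre (12 mm above its underside), z along the bore. Its bore is either 17.6 mm (slides over the gauge pin) or 12.8 mm (stops on the pin's nose); that is for the test to show. Some collars may be absent. Straight sides, graspable across any diameter from above.
- collar_4: Pump collar, place 4 of the row counted from the robot's left (+y) to its right. Short plain white plastic tube, 30 mm outside, 24 mm high, 25 g, standing on end; origin at its centre (12 mm above its underside), z along the bore. Its bore is either 17.6 mm (slides over the gauge pin) or 12.8 mm (stops on the pin's nose); that is for the test to show. Some collars may be absent. Straight sides, graspable across any diameter from above.
- collar_5: Pump collar, place 5 of the row counted from the robot's left (+y) to its right. Short plain white plastic tube, 30 mm outside, 24 mm high, 25 g, standing on end; origin at its centre (12 mm above its underside), z along the bore. Its bore is either 17.6 mm (slides over the gauge pin) or 12.8 mm (stops on the pin's nose); that is for the test to show. Some collars may be absent. Straight sides, graspable across any diameter from above.
- jar_1: Bystander: closed sample jar with cream contents and white cap, 48 mm across, 85 mm high; origin at the centre of its underside.
- jar_2: Bystander: closed sample jar with cream contents and white cap, 48 mm across, 85 mm high; origin at the centre of its underside.
- jar_3: Bystander: closed sample jar with cream contents and white cap, 48 mm across, 85 mm high; origin at the centre of its underside.
- vial: Bystander: small amber glass vial with black cap near the gauge, 26 mm across, 55 mm high; origin at the centre of its underside.
- petri: Bystander: flat covered glass dish, 60 mm across, 14 mm high; origin at the centre of its underside.
- spatula: Bystander: flat steel spatula lying on the bench, about 175 mm long (from 75 mm on the -x side to 98 mm on the +x side of its origin), 5 mm thick.

How it is judged:
On the way, in this order (a step that is already met when the one before it is completed fails the run):
1. beaker and weighing tray have changed places: the tray stands on the balance pan, the beaker on the mat, both let go (horizontal distance between weigh_tray and balance_pan below 0.05 m and z of weigh_tray in the frame of balance_pan between -0.004 and 0.006 m and angle between each of weigh_tray, beaker's own z axis and vertical below 0.06 rad and horizontal distance between beaker and mat below 0.06 m and z of beaker in the frame of mat below 0.009 m and linear speed of each of weigh_tray, beaker below 0.02 m/s and contact force between the fingers and weigh_tray below 0.1 N and contact force between the fingers and beaker below 0.1 N), for 0.2 s.
2. tare key pressed with the still empty weighing tray on the pan (value of joint tare above 0.0035 m and horizontal distance between weigh_tray and balance_pan below 0.05 m and z of weigh_tray in the frame of balance_pan between -0.004 and 0.006 m and angle between weigh_tray's own z axis and vertical below 0.06 rad and horizontal distance between each of collar_1, collar_2, collar_3, collar_4, collar_5 and weigh_tray above 0.08 m), for 0.05 s.
3. collar 1 of the row tried on the gauge pin (slides fully home) (horizontal distance between collar_1 and gauge_seat below 0.006 m and angle between collar_1's own z axis and vertical below 0.2 rad and z of collar_1 in the frame of gauge_seat below 0.0155 m), for 0.1 s.
4. collar 2 of the row tried on the gauge pin (stops on the nose of the pin) (horizontal distance between collar_2 and gauge_seat below 0.006 m and angle between collar_2's own z axis and vertical below 0.2 rad and z of collar_2 in the frame of gauge_tip below 0.0105 m), for 0.1 s.
5. collar 3 of the row tried on the gauge pin (slides fully home) (horizontal distance between collar_3 and gauge_seat below 0.006 m and angle between collar_3's own z axis and vertical below 0.2 rad and z of collar_3 in the frame of gauge_seat below 0.0155 m), for 0.1 s.
6. collar 4 of the row tried on the gauge pin (slides fully home) (horizontal distance between collar_4 and gauge_seat below 0.006 m and angle between collar_4's own z axis and vertical below 0.2 rad and z of collar_4 in the frame of gauge_seat below 0.0155 m), for 0.1 s.
7. collar 5 of the row tried on the gauge pin (stops on the nose of the pin) (horizontal distance between collar_5 and gauge_seat below 0.006 m and angle between collar_5's own z axis and vertical below 0.2 rad and z of collar_5 in the frame of gauge_tip below 0.0105 m), for 0.1 s.
At the end, for the whole second after the job is handed in: Weighing tray level on the balance pan (centre within 50 mm of the pan's), beaker upright on the mat (within 60 mm of its centre), both let go; all wide-bore collars in the weighing tray and all narrow-bore ones in the beaker, everything at rest, tests made in order (all of step 1 and x of collar_1 in the frame of weigh_tray between -0.03 and 0.03 m and y of collar_1 in the frame of weigh_tray between -0.068 and 0.068 m and z of collar_1 in the frame of weigh_tray between 0 and 0.045 m and linear speed of each of collar_1, collar_2, collar_3, collar_4, collar_5 below 0.03 m/s and horizontal distance between each of collar_2, collar_5 and beaker below 0.03 m and z of collar_2 in the frame of beaker between 0 and 0.085 m and x of collar_3 in the frame of weigh_tray between -0.03 and 0.03 m and y of collar_3 in the frame of weigh_tray between -0.068 and 0.068 m and z of collar_3 in the frame of weigh_tray between 0 and 0.045 m and x of collar_4 in the frame of weigh_tray between -0.03 and 0.03 m and y of collar_4 in the frame of weigh_tray between -0.068 and 0.068 m and z of collar_4 in the frame of weigh_tray between 0 and 0.045 m and z of collar_5 in the frame of beaker between 0 and 0.085 m); the robot touches nothing.
It fails at once if a bystander (jar, vial, covered dish, spatula) is shoved more than 5 cm from its place (distance of any of jar_1, jar_2, jar_3, vial, petri, spatula from where it was at the start of the episode above 0.05 m).
Of collar_1, collar_2, collar_3, collar_4, collar_5 only 2 to 4 are there at a start; the rules pass over those that are not, and their reading is None.
At some moment in a run one of weigh_tray, beaker, collar_1, collar_2, collar_3, collar_4, collar_5 may be knocked a few centimetres aside while the robot is not near it.
It also fails if it takes over 210 s, if anything falls off the work surface, if the arm or the gripper's body presses on something with over 40 N, if the wrist force passes 120 N, or if a joint passes its speed limit or range.

## Working session

There is one attempt and no reset: what is moved stays moved. The work goes in short steps, Python scripts to look and compute and a shell command to move; the robot and the scene stay as the last step left them, time stands still between calls to the robot, and variables do not carry over. Pictures are saved under pics/ and viewed, about 12 in all and at most 16, crops included, and the job is handed in when it is done.

```bash
mkdir -p pics; cat > h.py <<'E'
import numpy as np, cv2
from workcell import bot, eyes
from scipy.spatial.transform import Rotation as R
def cam(n):
    p=eyes.camera_params(n); return p
def rotm(p):
    a=np.array(p["attitude"],float)
    if a.shape==(3,3): return a
    return R.from_euler('xyz',a).as_matrix() if a.size==3 else R.from_quat(a).as_matrix()
def ray(p,u,v):
    x=(u-p["cx"])/p["fx"]; y=(v-p["cy"])/p["fy"]; rd=np.hypot(x,y); r=rd
    for _ in range(30): r=rd/(1+p["k1"]*r*r)
    s=r/rd if rd>0 else 1
    return np.array(p["origin"]),rotm(p)@np.array([x*s,-y*s,-1])
def onz(p,u,v,z):
    o,d=ray(p,u,v); return o+d*(z-o[2])/d[2]
def proj(p,P):
    c=rotm(p).T@(np.array(P)-np.array(p["origin"])); x,y=c[0]/-c[2],-c[1]/-c[2]
    f=1+p["k1"]*(x*x+y*y); return p["cx"]+p["fx"]*x*f,p["cy"]+p["fy"]*y*f
def snap(n,name):
    p=cam(n); im=eyes.grab_frame(n); cv2.imwrite(f'pics/{name}.png',im); return p,im
E
python3 - <<'E'
from h import *
for n in ("top","scene","wrist"):
    p,im=snap(n,n+"0"); print(n,p)
print(bot.observe())
E
```

```text
top {'fx': 485.29968162027905, 'fy': 485.29968162027905, 'cx': 268.31584896504336, 'cy': 207.28895534644528, 'k1': -0.07353096924862562, 'origin': array([0.440618  , 0.01912108, 1.29017945]), 'attitude': array([ 0.13320625,  0.00753777, -1.58308013])}
scene {'fx': 532.5058840861062, 'fy': 532.5058840861062, 'cx': 282.67530728375147, 'cy': 206.74472452885396, 'k1': -0.13770402994292263, 'origin': array([ 1.12812433, -0.67620715,  1.13368314]), 'attitude': array([ 0.6884704 , -0.00678007,  0.6488514 ])}
wrist {'fx': 363.33070628022296, 'fy': 363.33070628022296, 'cx': 283.40818914635713, 'cy': 204.25235785210447, 'k1': -0.0035795916625940977, 'origin': array([0.10748537, 0.62100751, 0.37261231]), 'attitude': array([-3.06176869e-01,  1.23480935e-03,  1.27810949e+00])}
{'clock': 0.15, 'qpos': array([-1.3481965 ,  0.5218874 , -0.03634331,  1.5998619 ,  0.0212205 ,
        1.02109459, -0.11279918]), 'qd': array([-0.00035382, -0.00141693,  0.00056593, -0.00211745, -0.000176  ,
        0.00165291, -0.0023625 ]), 'joint_efforts': array([ 1.82344418e-03, -9.27388930e+01,  1.98056482e+00, -3.70061123e+01,
        1.80656224e-02,  6.36384779e-03, -4.36934977e-05]), 'position': array([0.18034927, 0.59815519, 0.23085678]), 'tool_rot': array([-3.14072964e+00,  6.71327278e-05,  2.84880557e+00]), 'force': array([0.23560573, 0.7400979 , 0.01613034]), 'moment': array([ 0.04438096, -0.0124779 , -0.01291606]), 'grip_width': 0.08567819074374815}
```

View pics/top0.png

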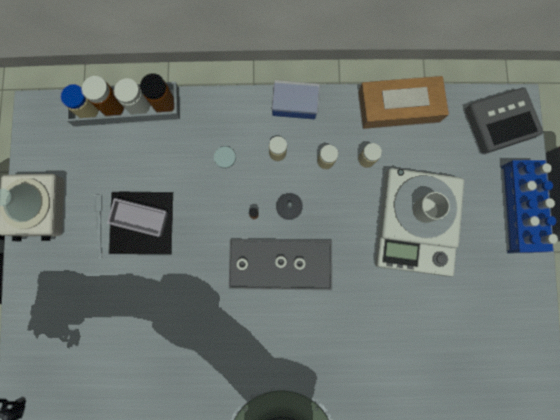

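View pics/scene0.png

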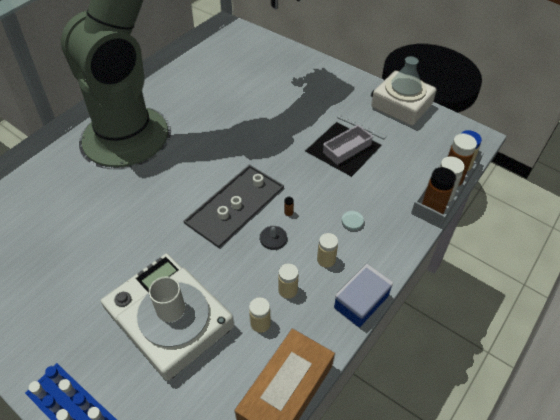

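Top view: collars at about (242,264), (281,262) and (300,264), gauge (289,206), tray (138,217) on mat (141,223), beaker (434,205) on pan (425,206), tare key (440,259), vial (254,212), jars (278,147), (328,155), (372,152). Spatula is at (98,225).

```bash
python3 - <<'E'
from h import *
im=cv2.imread('pics/top0.png'); p=cam("top"); g=cv2.cvtColor(im,cv2.COLOR_BGR2GRAY)
np.set_printoptions(precision=4,suppress=True)
def comps(mask,roi,amin,amax=1e9):
    x0,y0,x1,y1=roi; m=np.zeros_like(mask); m[y0:y1,x0:x1]=mask[y0:y1,x0:x1]
    cs,_=cv2.findContours(m.astype(np.uint8)*255,cv2.RETR_EXTERNAL,cv2.CHAIN_APPROX_NONE)
    return [c for c in cs if amin<=cv2.contourArea(c)<=amax]
def show(n,cs,z):
    for c in cs:
        r=cv2.minAreaRect(c)
        P=[onz(p,*q,z)[:2] for q in cv2.boxPoints(r)]
        print(n,np.round(r[0],1),np.round(r[1],1),"c",onz(p,*r[0],z)[:2],"sides",np.linalg.norm(P[1]-P[0]),np.linalg.norm(P[2]-P[1]),"dir01",np.degrees(np.arctan2(*(P[1]-P[0])[::-1])))
show("collars",comps(g>125,(228,238,333,290),40),0.028)
show("rowtray",comps(g<85,(220,232,340,295),2000),0.012)
show("gauge",comps(g<75,(270,190,308,222),200),0.015)
show("mat",comps(g<60,(100,185,180,260),1500),0.003)
b=g[185:260,100:180]
show("wtray",comps(g>95,(112,194,170,250),200),0.035)
show("balance",comps(g>150,(370,160,475,282),2000),0.06)
show("tare",comps(g<130,(430,250,450,268),60),0.065)
show("vial",comps(g<60,(246,200,262,222),20),0.055)
for a in ((425,206,.082),(434,199,.167),(440,259,.065),(224,156,.014),(98,225,0)):print(a,onz(p,*a))
z=lambda x,y,w,h:cv2.resize(im[y:y+h,x:x+w],(400,300),interpolation=cv2.INTER_CUBIC)
cv2.imwrite('pics/crop.png',np.vstack([np.hstack([z(90,180,96,72+0),z(375,165,120,90)]),np.hstack([z(225,190,120,90),z(420,235,48,36)])]))
E
```

```text
collars [242. 264.] [10. 10.] c [0.4627 0.0965] sides 0.0259320910930689 0.02575550174162235 dir01 -90.6668049045076
collars [299.3 263.6] [10.4 10.4] c [ 0.4619 -0.0518] sides 0.026937254867018402 0.026960325629723038 dir01 -19.538862696015013
collars [280.5 262. ] [10. 11.] c [ 0.4666 -0.0032] sides 0.028490739037302912 0.025761382001462444 dir01 -90.73887373153974
gauge [289. 206.] [24. 24.] c [ 0.6143 -0.0283] sides 0.06385490874741635 0.06423682448303451 dir01 -90.76379777866916
mat [140.6 222.8] [61.5 62.2] c [0.5757 0.3701] sides 0.16834190475009708 0.16877181692181886 dir01 -0.03771409421887205
wtray [136.4 217.2] [53.6 26.2] c [0.5873 0.3728] sides 0.06886896562425612 0.14409159537221833 dir01 -12.220690157390123
tare [439.5 258.5] [15.6 14.1] c [ 0.4684 -0.4052] sides 0.03669457564597193 0.038990031690902115 dir01 -47.4766094505802
vial [253.5 212.5] [9. 7.] c [0.5933 0.0646] sides 0.017985189781719903 0.023257711969817803 dir01 -90.76065713683212
(425, 206, 0.082) [ 0.6006 -0.3696  0.082 ]
(434, 199, 0.167) [ 0.6057 -0.3647  0.167 ]
(440, 259, 0.065) [ 0.4671 -0.4064  0.065 ]
(224, 156, 0.014) [0.7529 0.1444 0.014 ]
(98, 225, 0) [0.5715 0.4874 0.    ]
```

View pics/crop.png

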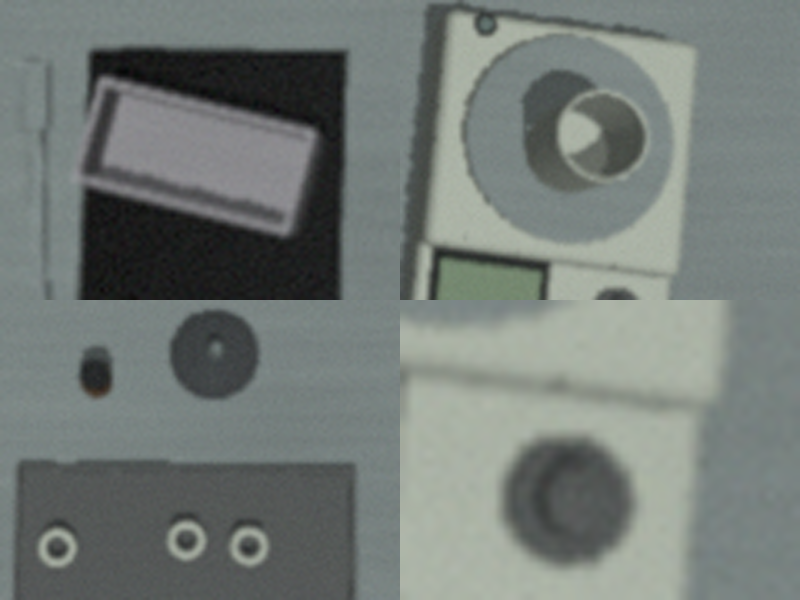

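```bash
python3 -m jog '[{"delta_pos":[320,-250,90],"spin":-1.2,"claw":0},{"delta_pos":[320,-250,90],"spin":-1.2,"claw":0},{"delta_pos":[320,-250,90],"spin":-1.2,"claw":0},{"delta_pos":[320,-250,90],"spin":-1.2,"claw":0},{"delta_pos":[320,-250,90],"spin":-1.2,"claw":0},{"delta_pos":[320,-250,90],"spin":-1.2,"claw":0},{"delta_pos":[320,-250,90],"spin":-1.2,"claw":0},{"delta_pos":[320,-250,90],"spin":-1.2,"claw":0}]' 40
python3 - <<'E'
from h import *
s=bot.observe(); print(s["clock"],s["position"],s["tool_rot"],s["qpos"])
E
```

```text
clock: 0.95
position: [0.4893, 0.3563, 0.318]
tool_rot: [-3.141, -0.0, 1.643]
force: [1.0, 0.6, 0.2]
grip_width: 0.0856
0.95 [0.48928265 0.35626767 0.3179541 ] [-3.14069001e+00 -1.05590813e-04  1.64281964e+00] [-0.95827068  0.43081056  0.33605061  1.55801287 -0.15019448  1.17891668
 -0.52108849]
```

```bash
python3 -m jog '[{"delta_pos":[60,-400,0],"spin":-0.29,"claw":0},{"delta_pos":[60,-400,0],"spin":-0.29,"claw":0},{"delta_pos":[60,-400,0],"spin":-0.29,"claw":0},{"delta_pos":[60,-400,0],"spin":-0.29,"claw":0},{"delta_pos":[60,-400,0],"spin":-0.29,"claw":0},{"delta_pos":[60,-400,0],"spin":-0.29,"claw":0},{"delta_pos":[60,-400,0],"spin":-0.29,"claw":0},{"delta_pos":[60,-400,0],"spin":-0.29,"claw":0}]'
python3 -m jog '[{"delta_pos":[50,-320,0],"spin":0,"claw":0},{"delta_pos":[50,-320,0],"spin":0,"claw":0},{"delta_pos":[50,-320,0],"spin":0,"claw":0},{"delta_pos":[50,-320,0],"spin":0,"claw":0},{"delta_pos":[50,-320,0],"spin":0,"claw":0},{"delta_pos":[50,-320,0],"spin":0,"claw":0},{"delta_pos":[50,-320,0],"spin":0,"claw":0},{"delta_pos":[50,-320,0],"spin":0,"claw":0}]'
python3 - <<'E'
from h import *
s=bot.observe(); print(s["clock"],s["position"],s["tool_rot"],s["qd"])
p,im=snap("wrist","w1"); print(p)
for q in ((.6,-.365,.167),(.6,-.372,.082)): print(proj(p,q))
E
```

```text
clock: 1.75
position: [0.5482, -0.0396, 0.318]
tool_rot: [-3.141, -0.0, 1.353]
force: [0.7, 0.4, -0.5]
grip_width: 0.0854
clock: 2.55
position: [0.5969, -0.3638, 0.3169]
tool_rot: [-3.139, 0.001, 1.349]
force: [-0.3, 0.0, -0.4]
grip_width: 0.0858
2.55 [ 0.59687698 -0.36380393  0.31691968] [-3.13914012e+00  1.38077969e-03  1.34858062e+00] [-0.06644928 -0.03869676 -0.02278434  0.05289009  0.00133312 -0.0135728
 -0.03509022]
{'fx': 363.33070628022296, 'fy': 363.33070628022296, 'cx': 283.40818914635713, 'cy': 204.25235785210447, 'k1': -0.0035795916625940977, 'origin': array([ 0.61459503, -0.28834363,  0.45864407]), 'attitude': array([-0.30605669,  0.00067535, -0.2221532 ])}
(np.float64(286.84203997487384), np.float64(187.9790561780395))
(np.float64(287.61100912878817), np.float64(173.45638108754528))
```

View pics/w1.png

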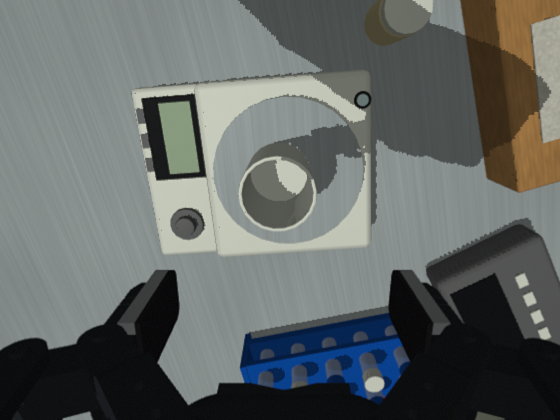

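Wrist view: beaker rim centre about (277,192), pan centre (289,169), tare key top (184,223), display (180,136).

```bash
python3 - <<'E'
from h import *
p=cam("wrist"); t=cam("top"); s=cam("scene"); im=cv2.imread('pics/w1.png')
for n,u,v,z in (("beaker",277.5,192.5,.167),("pan",289,169,.082),("tare",184,223,.065)): print(n,onz(p,u,v,z))
for n,u,v,z in (("beakerT",435.6,205.8,.167),("panT",426,206.1,.082),("tareT",442,259,.065),("beakerS l",150.5,286,.167),("beakerS r",184,286,.167)): print(n,onz(s if 'S' in n else t,u,v,z))
print(np.linalg.norm(onz(p,240,192,.167)-onz(p,315,192,.167)),bot.observe()["position"])
E
```

```text
beaker [ 0.59222216 -0.36454805  0.167     ]
pan [ 0.60318639 -0.3649652   0.082     ]
tare [ 0.47065431 -0.40403981  0.065     ]
beakerT [ 0.58952407 -0.36754544  0.167     ]
panT [ 0.6003525  -0.37214624  0.082     ]
tareT [ 0.46702953 -0.41155511  0.065     ]
beakerS l [ 0.56219647 -0.38123613  0.167     ]
beakerS r [ 0.61845039 -0.33725544  0.167     ]
0.06250677278337097 [ 0.59745531 -0.36142607  0.31711231]
```

```bash
python3 -m jog '[{"delta_pos":[-6,-4,-50],"spin":0,"claw":0},{"delta_pos":[-6,-4,-100],"spin":0,"claw":0},{"delta_pos":[-6,-4,-130],"spin":0,"claw":0},{"delta_pos":[-6,-4,-160],"spin":0,"claw":0},{"delta_pos":[-6,-4,-180],"spin":0,"claw":0},{"delta_pos":[-6,-4,-190],"spin":0,"claw":0},{"delta_pos":[-6,-4,-190],"spin":0,"claw":0},{"delta_pos":[-6,-4,-190],"spin":0,"claw":0.4}]' 30
python3 -m jog '[{"delta_pos":[0,0,0],"spin":0,"claw":0.6},{"delta_pos":[0,0,0],"spin":0,"claw":0.6},{"delta_pos":[0,0,0],"spin":0,"claw":0.6},{"delta_pos":[0,0,0],"spin":0,"claw":0.6},{"delta_pos":[0,0,0],"spin":0,"claw":0.6}]' 30
```

```text
clock: 3.4
position: [0.592, -0.3653, 0.1282]
tool_rot: [-3.141, 0.0, 1.351]
force: [-0.7, -1.2, 0.3]
grip_width: 0.0735
clock: 3.9
position: [0.5923, -0.3654, 0.1291]
tool_rot: [3.142, 0.0, 1.351]
force: [-1.3, 1.3, 6.9]
grip_width: 0.0664
```

```bash
python3 -m jog '[{"delta_pos":[0,0,30],"spin":0,"claw":0.6},{"delta_pos":[0,0,70],"spin":0,"claw":0.6},{"delta_pos":[0,40,80],"spin":0,"claw":0.6},{"delta_pos":[0,85,80],"spin":0,"claw":0.6},{"delta_pos":[0,130,80],"spin":0,"claw":0.6},{"delta_pos":[0,175,80],"spin":0,"claw":0.6},{"delta_pos":[0,220,80],"spin":0,"claw":0.6},{"delta_pos":[0,265,80],"spin":0,"claw":0.6}]'
python3 -m jog '[{"delta_pos":[0,45,0],"spin":0,"claw":0.6},{"delta_pos":[0,90,0],"spin":0,"claw":0.6},{"delta_pos":[0,135,0],"spin":0,"claw":0.6},{"delta_pos":[0,180,0],"spin":0,"claw":0.6},{"delta_pos":[0,225,0],"spin":0,"claw":0.6},{"delta_pos":[0,260,0],"spin":0,"claw":0.6},{"delta_pos":[0,285,0],"spin":0,"claw":0.6},{"delta_pos":[0,300,0],"spin":0,"claw":0.6}]'
```

```text
clock: 4.7
position: [0.5921, -0.0985, 0.2092]
tool_rot: [3.141, 0.0, 1.351]
force: [0.6, 0.1, -0.8]
grip_width: 0.0661
clock: 5.5
position: [0.5917, 0.2039, 0.2092]
tool_rot: [3.142, -0.0, 1.353]
force: [0.6, -0.5, -0.9]
grip_width: 0.0663
```

```bash
python3 -m jog '[{"delta_pos":[0,0,-45],"spin":0,"claw":0.6},{"delta_pos":[0,0,-90],"spin":0,"claw":0.6},{"delta_pos":[0,0,-120],"spin":0,"claw":0.6},{"delta_pos":[0,0,-140],"spin":0,"claw":0.6},{"delta_pos":[0,0,-152],"spin":0,"claw":0.6},{"delta_pos":[0,0,-159],"spin":0,"claw":0.6},{"delta_pos":[0,0,-161],"spin":0,"claw":0.6},{"delta_pos":[0,0,-161],"spin":0,"claw":0.6}]'
python3 -m jog '[{"delta_pos":[0,0,0],"spin":0,"claw":0},{"delta_pos":[0,0,0],"spin":0,"claw":0},{"delta_pos":[0,0,0],"spin":0,"claw":0},{"delta_pos":[0,0,40],"spin":0,"claw":0},{"delta_pos":[0,0,90],"spin":0,"claw":0},{"delta_pos":[0,0,140],"spin":0,"claw":0},{"delta_pos":[0,0,180],"spin":0,"claw":0},{"delta_pos":[0,20,200],"spin":0,"claw":0}]'
python3 -m jog '[{"delta_pos":[-5,45,0],"spin":0,"claw":0},{"delta_pos":[-5,90,0],"spin":0,"claw":0},{"delta_pos":[-5,110,0],"spin":0,"claw":0},{"delta_pos":[-5,110,0],"spin":0,"claw":0},{"delta_pos":[-5,110,0],"spin":0,"claw":0}]'
python3 - <<'E'
from h import *
p,im=snap("wrist","w2"); print(p,bot.observe()["position"])
E
```

```text
clock: 6.3
position: [0.5921, 0.2039, 0.0488]
tool_rot: [3.141, -0.001, 1.353]
force: [0.1, 0.3, -0.4]
grip_width: 0.0662
clock: 7.1
position: [0.5935, 0.2216, 0.2534]
tool_rot: [3.137, -0.003, 1.349]
force: [0.3, -0.2, 0.5]
grip_width: 0.0852
clock: 7.6
position: [0.5886, 0.3309, 0.2533]
tool_rot: [3.137, -0.002, 1.349]
force: [-0.4, 0.7, 0.0]
grip_width: 0.0853
{'fx': 363.33070628022296, 'fy': 363.33070628022296, 'cx': 283.40818914635713, 'cy': 204.25235785210447, 'k1': -0.0035795916625940977, 'origin': array([0.60506888, 0.40617265, 0.39522742]), 'attitude': array([-0.30259372, -0.0067982 , -0.22137924])} [0.58881957 0.33019978 0.25344158]
```

View pics/w2.png

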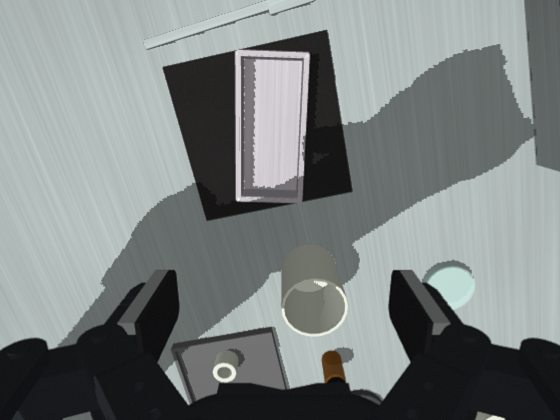

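Tray rim outer corners at about (236,52), (310,53), (303,202), (235,200). The beaker stands free at (314,300), upright.

```bash
python3 - <<'E'
from h import *
p=cam("wrist")
c=np.array([onz(p,u,v,.038) for u,v in((236,51.5),(310,52.5),(303,202),(235,200))])
print(c, c.mean(0)); print([np.linalg.norm(c[i]-c[i-1]) for i in range(4)])
d=c[0]+c[1]-c[2]-c[3]; print("long axis deg",np.degrees(np.arctan2(d[1],d[0])),"short",np.degrees(np.arctan2(d[1],d[0]))-90)
m=np.array([onz(p,u,v,.003) for u,v in((163,67),(327,30),(352,190),(206,220))]);print("mat",m,m.mean(0))
print("beaker",onz(p,314.5,306,.085), bot.observe()["position"])
E
```

```text
[[0.57325517 0.44786092 0.038     ]
 [0.63886728 0.43218748 0.038     ]
 [0.60337518 0.29395831 0.038     ]
 [0.53577927 0.31160507 0.038     ]] [0.58781922 0.37140295 0.038     ]
[np.float64(0.14131560711928534), np.float64(0.06745818255483244), np.float64(0.14271296807892758), np.float64(0.06986140157287433)]
long axis deg 75.11302432845787 short -14.886975671542132
mat [[0.49443349 0.4542455  0.003     ]
 [0.66261108 0.45129355 0.003     ]
 [0.65955958 0.28456807 0.003     ]
 [0.49040517 0.28670195 0.003     ]] [0.57675233 0.36920227 0.003     ]
beaker [0.59276809 0.20159459 0.085     ] [0.58881957 0.33019978 0.25344158]
```

```bash
python3 -m jog '[{"delta_pos":[-2,41,-40],"spin":-0.03,"claw":0},{"delta_pos":[-2,41,-90],"spin":-0.03,"claw":0},{"delta_pos":[-2,41,-135],"spin":-0.03,"claw":0},{"delta_pos":[-2,41,-180],"spin":-0.03,"claw":0},{"delta_pos":[-2,41,-220],"spin":-0.03,"claw":0},{"delta_pos":[-2,41,-240],"spin":-0.03,"claw":0},{"delta_pos":[-2,41,-250],"spin":-0.03,"claw":0},{"delta_pos":[-2,41,-253],"spin":-0.03,"claw":0}]'
python3 -m jog '[{"delta_pos":[0,0,0],"spin":0,"claw":0.3},{"delta_pos":[0,0,0],"spin":0,"claw":0.6},{"delta_pos":[0,0,0],"spin":0,"claw":0.6},{"delta_pos":[0,0,0],"spin":0,"claw":0.6},{"delta_pos":[0,0,0],"spin":0,"claw":0.6},{"delta_pos":[0,0,20],"spin":0,"claw":0.6},{"delta_pos":[0,0,40],"spin":0,"claw":0.6},{"delta_pos":[0,0,60],"spin":0,"claw":0.6}]' 50
```

```text
clock: 8.45
position: [0.5874, 0.3707, 0.0008]
tool_rot: [3.136, -0.002, 1.317]
force: [-0.5, -0.2, 0.8]
grip_width: 0.0856
clock: 9.25
position: [0.5877, 0.371, 0.0636]
tool_rot: [3.135, -0.003, 1.317]
force: [-0.3, 0.4, -1.3]
grip_width: 0.0632
```

```bash
python3 -m jog '[{"delta_pos":[0,0,50],"spin":0,"claw":0.6},{"delta_pos":[0,0,100],"spin":0,"claw":0.6},{"delta_pos":[0,-30,135],"spin":0,"claw":0.6},{"delta_pos":[0,-75,135],"spin":0,"claw":0.6},{"delta_pos":[0,-120,135],"spin":0,"claw":0.6},{"delta_pos":[0,-165,135],"spin":0,"claw":0.6},{"delta_pos":[0,-210,135],"spin":0,"claw":0.6},{"delta_pos":[0,-255,135],"spin":0,"claw":0.6}]'
python3 -m jog '[{"delta_pos":[0,-45,0],"spin":0,"claw":0.6},{"delta_pos":[0,-90,0],"spin":0,"claw":0.6},{"delta_pos":[0,-135,0],"spin":0,"claw":0.6},{"delta_pos":[0,-180,0],"spin":0,"claw":0.6},{"delta_pos":[0,-225,0],"spin":0,"claw":0.6},{"delta_pos":[0,-270,0],"spin":0,"claw":0.6},{"delta_pos":[5,-315,0],"spin":0,"claw":0.6},{"delta_pos":[10,-360,0],"spin":0,"claw":0.6}]'
python3 - <<'E'
from h import *
s=bot.observe();print(s["position"],s["tool_rot"],s["grip_width"])
E
```

```text
clock: 10.05
position: [0.5875, 0.1142, 0.2006]
tool_rot: [3.134, -0.005, 1.317]
force: [1.0, 0.1, -1.8]
grip_width: 0.0632
clock: 10.85
position: [0.5974, -0.2477, 0.2027]
tool_rot: [3.132, -0.005, 1.317]
force: [1.8, 0.1, -1.2]
grip_width: 0.0634
[ 0.59739602 -0.24769111  0.20273115] [ 3.1319518  -0.00527168  1.31728199] 0.06336409211705284
```

```bash
python3 -m jog '[{"delta_pos":[4,-45,0],"spin":0,"claw":0.6},{"delta_pos":[4,-90,0],"spin":0,"claw":0.6},{"delta_pos":[4,-120,-20],"spin":0,"claw":0.6},{"delta_pos":[4,-120,-60],"spin":0,"claw":0.6},{"delta_pos":[4,-120,-90],"spin":0,"claw":0.6},{"delta_pos":[4,-120,-105],"spin":0,"claw":0.6},{"delta_pos":[4,-120,-115],"spin":0,"claw":0.6},{"delta_pos":[4,-120,-119],"spin":0,"claw":0.6}]'
python3 -m jog '[{"delta_pos":[0,0,-3],"spin":0,"claw":0.6},{"delta_pos":[0,0,-3],"spin":0,"claw":0.6}]'
```

```text
clock: 11.65
position: [0.6018, -0.3677, 0.0845]
tool_rot: [3.131, -0.005, 1.318]
force: [-0.4, -0.5, -1.3]
grip_width: 0.0634
clock: 11.85
position: [0.6023, -0.3678, 0.0825]
tool_rot: [3.13, -0.005, 1.318]
force: [-0.9, 0.1, -2.1]
grip_width: 0.063
```

```bash
python3 -m jog '[{"delta_pos":[0,0,-2],"spin":0,"claw":0.6},{"delta_pos":[0,0,-3],"spin":0,"claw":0.6},{"delta_pos":[0,0,-3],"spin":0,"claw":0},{"delta_pos":[0,0,-3],"spin":0,"claw":0},{"delta_pos":[0,0,-3],"spin":0,"claw":0},{"delta_pos":[0,0,40],"spin":0,"claw":0},{"delta_pos":[0,0,85],"spin":0,"claw":0},{"delta_pos":[0,0,125],"spin":0,"claw":0}]'
python3 -m jog '[{"delta_pos":[-3,45,0],"spin":0,"claw":0},{"delta_pos":[-3,90,0],"spin":0,"claw":0},{"delta_pos":[-5,135,0],"spin":0,"claw":0},{"delta_pos":[-5,180,0],"spin":0,"claw":0},{"delta_pos":[-5,225,0],"spin":0,"claw":0},{"delta_pos":[-5,270,0],"spin":0,"claw":0},{"delta_pos":[-5,315,0],"spin":0,"claw":0},{"delta_pos":[-5,360,0],"spin":0,"claw":0}]'
python3 -m jog '[{"delta_pos":[-3,45,0],"spin":0,"claw":0},{"delta_pos":[-3,90,0],"spin":0,"claw":0},{"delta_pos":[-3,135,0],"spin":0,"claw":0},{"delta_pos":[-3,150,0],"spin":0,"claw":0},{"delta_pos":[-3,150,0],"spin":0,"claw":0}]'
python3 - <<'E'
from h import *
s=bot.observe();print(s["clock"],s["position"],s["tool_rot"],s["grip_width"])
p,im=snap("wrist","w3"); t,it=snap("top","t3")
u,v=proj(p,(.593,.203,.085)); print(u,v)
z=lambda im,x,y,w,h:cv2.resize(im[y:y+h,x:x+w],(400,300),interpolation=cv2.INTER_CUBIC)
cv2.imwrite('pics/c3.png',np.hstack([cv2.resize(im,(400,300)),z(it,375,165,120,90)]))
E
```

```text
clock: 12.65
position: [0.6022, -0.368, 0.2096]
tool_rot: [3.129, -0.004, 1.318]
force: [0.8, -0.7, 0.6]
grip_width: 0.0855
clock: 13.45
position: [0.5971, -0.0062, 0.2099]
tool_rot: [3.129, -0.005, 1.318]
force: [1.9, 0.0, -0.9]
grip_width: 0.0853
clock: 13.95
position: [0.5938, 0.1467, 0.2097]
tool_rot: [3.129, -0.005, 1.322]
force: [-0.9, -0.4, -0.6]
grip_width: 0.0851
13.95 [0.59380965 0.14668838 0.20967742] [ 3.12923935 -0.00502197  1.32169692] 0.0850541564692952
259.8470194895142 124.36418772316043
```

View pics/c3.png

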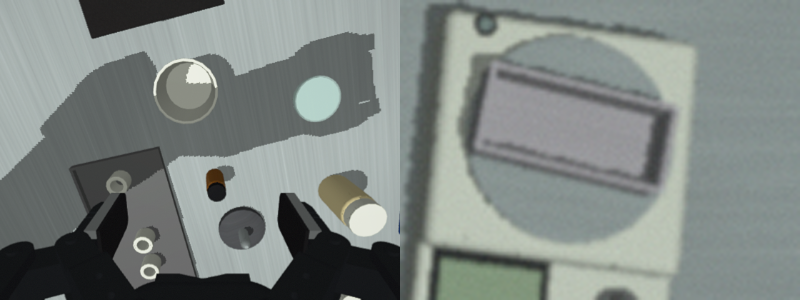

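```bash
python3 -m jog '[{"delta_pos":[-1,40,0],"spin":0,"claw":0},{"delta_pos":[-1,56,-30],"spin":0,"claw":0},{"delta_pos":[-1,56,-70],"spin":0,"claw":0},{"delta_pos":[-1,56,-110],"spin":0,"claw":0},{"delta_pos":[-1,56,-140],"spin":0,"claw":0},{"delta_pos":[-1,56,-155],"spin":0,"claw":0},{"delta_pos":[-1,56,-163],"spin":0,"claw":0},{"delta_pos":[-1,56,-163],"spin":0,"claw":0}]'
python3 -m jog '[{"delta_pos":[0,0,0],"spin":0,"claw":0.3},{"delta_pos":[0,0,0],"spin":0,"claw":0.6},{"delta_pos":[0,0,0],"spin":0,"claw":0.6},{"delta_pos":[0,0,0],"spin":0,"claw":0.6},{"delta_pos":[0,0,0],"spin":0,"claw":0.6},{"delta_pos":[0,0,10],"spin":0,"claw":0.6},{"delta_pos":[0,0,20],"spin":0,"claw":0.6},{"delta_pos":[0,0,30],"spin":0,"claw":0.6}]' 30
python3 -m jog '[{"delta_pos":[-3,45,0],"spin":0,"claw":0.6},{"delta_pos":[-6,90,0],"spin":0,"claw":0.6},{"delta_pos":[-11,130,0],"spin":0,"claw":0.6},{"delta_pos":[-16,155,0],"spin":0,"claw":0.6},{"delta_pos":[-16,166,0],"spin":0,"claw":0.6},{"delta_pos":[-16,166,0],"spin":0,"claw":0.6},{"delta_pos":[-16,166,-15],"spin":0,"claw":0.6},{"delta_pos":[-16,166,-24],"spin":0,"claw":0.6}]'
```

```text
clock: 14.85
position: [0.5935, 0.198, 0.0471]
tool_rot: [3.128, -0.004, 1.316]
force: [0.1, -0.2, 0.7]
grip_width: 0.0854
clock: 15.65
position: [0.5938, 0.1981, 0.0787]
tool_rot: [3.128, -0.004, 1.316]
force: [0.9, -0.6, -1.6]
grip_width: 0.0663
clock: 16.45
position: [0.578, 0.3621, 0.0534]
tool_rot: [3.128, -0.003, 1.314]
force: [-0.5, -0.0, -1.4]
grip_width: 0.0657
```

```bash
python3 -m jog '[{"delta_pos":[0,0,-3],"spin":0,"claw":0.6},{"delta_pos":[0,0,-3],"spin":0,"claw":0.6},{"delta_pos":[0,0,-3],"spin":0,"claw":0},{"delta_pos":[0,0,-3],"spin":0,"claw":0},{"delta_pos":[0,0,-3],"spin":0,"claw":0},{"delta_pos":[0,0,45],"spin":0,"claw":0},{"delta_pos":[0,0,95],"spin":0,"claw":0},{"delta_pos":[0,0,140],"spin":0,"claw":0}]'
python3 -m jog '[{"delta_pos":[-5,-45,20],"spin":0,"claw":0},{"delta_pos":[-10,-90,20],"spin":0,"claw":0},{"delta_pos":[-15,-135,20],"spin":0,"claw":1},{"delta_pos":[-20,-180,20],"spin":0,"claw":1},{"delta_pos":[-25,-225,20],"spin":0,"claw":1},{"delta_pos":[-30,-270,20],"spin":0,"claw":1},{"delta_pos":[-35,-315,20],"spin":0,"claw":1},{"delta_pos":[-40,-360,20],"spin":0,"claw":1}]'
python3 -m jog '[{"delta_pos":[-5,-45,0],"spin":0,"claw":1},{"delta_pos":[-10,-90,0],"spin":0,"claw":1},{"delta_pos":[-15,-135,0],"spin":0,"claw":1},{"delta_pos":[-20,-180,0],"spin":0,"claw":1},{"delta_pos":[-30,-225,0],"spin":0,"claw":1},{"delta_pos":[-40,-270,0],"spin":0,"claw":1},{"delta_pos":[-50,-310,0],"spin":0,"claw":1},{"delta_pos":[-60,-340,0],"spin":0,"claw":1}]'
python3 - <<'E'
from h import *
s=bot.observe();print(s["clock"],s["position"],s["tool_rot"],s["grip_width"])
p,im=snap("wrist","w4"); t,it=snap("top","t4")
print("exp tare",proj(p,(.469,-.407,.065)))
z=lambda im,x,y,w,h:cv2.resize(im[y:y+h,x:x+w],(400,300),interpolation=cv2.INTER_CUBIC)
cv2.imwrite('pics/c4.png',np.hstack([cv2.resize(im,(400,300)),z(it,90,175,120,90)]))
E
```

```text
clock: 17.25
position: [0.5782, 0.3615, 0.1954]
tool_rot: [3.128, -0.003, 1.313]
force: [-0.6, 1.4, 0.5]
grip_width: 0.0853
clock: 18.05
position: [0.5377, -0.0005, 0.2154]
tool_rot: [3.127, -0.003, 1.313]
force: [2.3, -1.1, -0.5]
grip_width: 0.0001
clock: 18.85
position: [0.4763, -0.3434, 0.2153]
tool_rot: [3.127, -0.002, 1.311]
force: [0.5, 0.4, -0.4]
grip_width: -0.0002
18.85 [ 0.47629407 -0.34339408  0.21526478] [ 3.12743433e+00 -2.27526192e-03  1.31113562e+00] -0.00021138726009987236
exp tare (np.float64(290.6408146867396), np.float64(257.3849113941209))
```

View pics/c4.png

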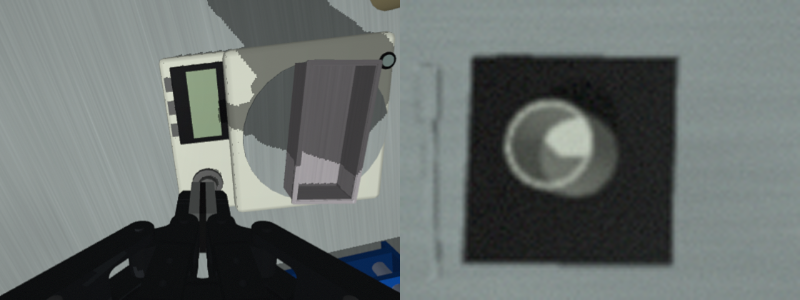

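```bash
python3 -m jog '[{"delta_pos":[-7,-45,0],"spin":0,"claw":1},{"delta_pos":[-7,-63,-30],"spin":0,"claw":1},{"delta_pos":[-7,-63,-75],"spin":0,"claw":1},{"delta_pos":[-7,-63,-110],"spin":0,"claw":1},{"delta_pos":[-7,-63,-130],"spin":0,"claw":1},{"delta_pos":[-7,-63,-142],"spin":0,"claw":1},{"delta_pos":[-7,-63,-147],"spin":0,"claw":1},{"delta_pos":[-7,-63,-147],"spin":0,"claw":1}]'
python3 -m jog '[{"delta_pos":[0,0,-3],"spin":0,"claw":1},{"delta_pos":[0,0,-6],"spin":0,"claw":1},{"delta_pos":[0,0,-8],"spin":0,"claw":1},{"delta_pos":[0,0,-8],"spin":0,"claw":1},{"delta_pos":[0,0,-8],"spin":0,"claw":1}]'
```

```text
clock: 19.75
position: [0.468, -0.4083, 0.0686]
tool_rot: [3.127, -0.001, 1.307]
force: [0.8, 0.1, 0.0]
grip_width: 0.0001
clock: 20.25
position: [0.4685, -0.4087, 0.061]
tool_rot: [3.126, -0.0, 1.307]
force: [2.2, -1.6, 5.3]
grip_width: 0.0002
```

```bash
python3 -m jog '[{"delta_pos":[0,0,-1],"spin":0,"claw":1},{"delta_pos":[0,0,-2],"spin":0,"claw":1},{"delta_pos":[0,0,-2],"spin":0,"claw":1}]'
python3 -m jog '[{"delta_pos":[0,0,45],"spin":0,"claw":1},{"delta_pos":[0,0,90],"spin":0,"claw":1},{"delta_pos":[0,20,135],"spin":0.13,"claw":1},{"delta_pos":[0,65,140],"spin":0.264,"claw":0.3},{"delta_pos":[0,110,140],"spin":0.264,"claw":0.3},{"delta_pos":[0,155,140],"spin":0.264,"claw":0.3},{"delta_pos":[0,200,140],"spin":0.264,"claw":0.3},{"delta_pos":[0,245,140],"spin":0.264,"claw":0.3}]'
python3 -m jog '[{"delta_pos":[0,45,0],"spin":0,"claw":0.3},{"delta_pos":[-5,90,0],"spin":0,"claw":0.3},{"delta_pos":[-5,135,0],"spin":0,"claw":0.3},{"delta_pos":[-5,180,0],"spin":0,"claw":0.3},{"delta_pos":[-5,205,0],"spin":0,"claw":0.3},{"delta_pos":[-5,205,0],"spin":0,"claw":0.3},{"delta_pos":[-5,205,0],"spin":0,"claw":0.3}]'
python3 - <<'E'
from h import *
s=bot.observe();print(s["clock"],s["position"],s["tool_rot"],s["grip_width"])
p,im=snap("wrist","w5")
for q in ((.463,.097,.028),(.466,-.003,.028),(.462,-.052,.028),(.614,-.029,.049)): print(proj(p,q))
E
```

```text
clock: 20.55
position: [0.4686, -0.4087, 0.0599]
tool_rot: [3.126, -0.001, 1.307]
force: [-1.4, 2.3, 18.5]
grip_width: 0.0003
clock: 21.35
position: [0.4678, -0.1619, 0.1997]
tool_rot: [3.127, -0.001, 1.571]
force: [2.0, 0.5, 0.3]
grip_width: 0.0599
clock: 22.05
position: [0.4624, 0.0431, 0.1995]
tool_rot: [3.127, -0.001, 1.572]
force: [0.8, -0.8, 0.1]
grip_width: 0.0599
22.05 [0.46235654 0.04310602 0.1994632 ] [ 3.12736018e+00 -6.19259571e-04  1.57192835e+00] 0.05991968393309433
(np.float64(280.17765203557), np.float64(119.08190895621091))
(np.float64(283.5789955644369), np.float64(229.8574247988807))
(np.float64(279.36526128916853), np.float64(277.24779202276596))
(np.float64(448.7266695884791), np.float64(264.6573059839481))
```

View pics/w5.png

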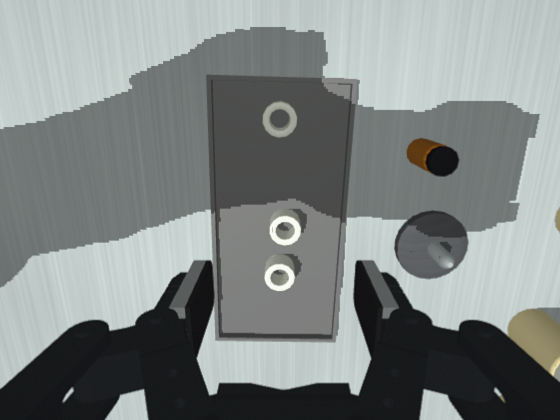

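Collars are at (280,119), (284,229) and (279,276), as predicted. The gauge base is at (431,244) and the pin tip at about (449,264).

```bash
python3 - <<'E'
from h import *
p=cam("wrist"); im=cv2.imread('pics/w5.png'); g=cv2.cvtColor(im,cv2.COLOR_BGR2GRAY)
for n,m,(x0,y0,x1,y1),z in (("g",g<95,(385,200,480,290),.012),("c1",g>125,(255,95,305,142),.028),("c3",g>200,(260,208,310,248),.028),("c4",g>200,(260,254,300,296),.028)):
    k=np.zeros_like(g); k[y0:y1,x0:x1]=m[y0:y1,x0:x1]*255
    k=cv2.morphologyEx(k,cv2.MORPH_OPEN,np.ones((3,3)))
    c=max(cv2.findContours(k,0,cv2.CHAIN_APPROX_NONE)[0],key=cv2.contourArea); c=cv2.convexHull(c)
    e=cv2.fitEllipse(c); print(n,np.round(e[0],1),np.round(e[1],1),onz(p,*e[0],z))
for u,v in((449,264),(451,266)): print("tip",onz(p,u,v,.049))
c=cv2.resize(im[195:285,380:500],(480,360),interpolation=cv2.INTER_CUBIC)
s=cv2.imread('pics/scene0.png')[210:260,250:300]; 
cv2.imwrite('pics/c5.png',np.hstack([c,cv2.resize(s,(320,360),interpolation=cv2.INTER_CUBIC)]))
S=cam("scene");print("scene pred tip/base",proj(S,(.614,-.029,.049)),proj(S,(.614,-.029,.015)))
E
```

```text
g [430.9 242.8] [64.5 73. ] [ 0.61229062 -0.0248127   0.012     ]
c1 [279.3 119.1] [33.9 35.2] [0.46244954 0.09625637 0.028     ]
c3 [284.7 230.2] [28.9 30.6] [ 0.46710996 -0.00410696  0.028     ]
c4 [279.1 277.1] [26.6 29.5] [ 0.46172168 -0.05256601  0.028     ]
tip [ 0.61424415 -0.02936685  0.049     ]
tip [ 0.6163356  -0.03137444  0.049     ]
scene pred tip/base (np.float64(272.5523248166414), np.float64(226.64878506578162)) (np.float64(272.65715779023645), np.float64(234.5482362962516))
```

View pics/c5.png

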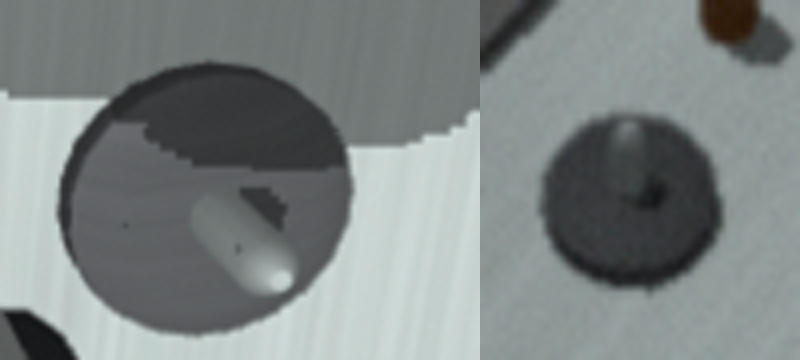

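```bash
python3 -m jog '[{"delta_pos":[0,45,-20],"spin":0,"claw":0.3},{"delta_pos":[0,53,-60],"spin":0,"claw":0.3},{"delta_pos":[0,53,-105],"spin":0,"claw":0.3},{"delta_pos":[0,53,-145],"spin":0,"claw":0.3},{"delta_pos":[0,53,-175],"spin":0,"claw":0.3},{"delta_pos":[0,53,-190],"spin":0,"claw":0.3},{"delta_pos":[0,53,-195],"spin":0,"claw":0.3},{"delta_pos":[0,53,-195],"spin":0,"claw":0.3}]' 30
python3 -m jog '[{"delta_pos":[0,0,0],"spin":0,"claw":0.5},{"delta_pos":[0,0,0],"spin":0,"claw":0.9},{"delta_pos":[0,0,0],"spin":0,"claw":0.9},{"delta_pos":[0,0,0],"spin":0,"claw":0.9},{"delta_pos":[0,0,0],"spin":0,"claw":0.9}]' 30
python3 -m jog '[{"delta_pos":[0,0,30],"spin":0,"claw":0.9},{"delta_pos":[0,0,70],"spin":0,"claw":0.9},{"delta_pos":[20,-25,90],"spin":0,"claw":0.9},{"delta_pos":[55,-55,90],"spin":0,"claw":0.9},{"delta_pos":[90,-85,90],"spin":0,"claw":0.9},{"delta_pos":[125,-110,90],"spin":0,"claw":0.9},{"delta_pos":[152,-126,90],"spin":0,"claw":0.9},{"delta_pos":[152,-126,90],"spin":0,"claw":0.9}]'
python3 - <<'E'
from h import *
s=bot.observe();print(s["clock"],s["position"],s["tool_rot"],s["grip_width"])
E
```

```text
clock: 22.9
position: [0.4625, 0.0942, 0.0044]
tool_rot: [3.128, 0.0, 1.569]
force: [0.5, 0.1, 0.3]
grip_width: 0.0598
clock: 23.4
position: [0.463, 0.0941, 0.0054]
tool_rot: [3.126, -0.0, 1.569]
force: [-1.1, -2.1, 10.4]
grip_width: 0.0278
clock: 24.2
position: [0.6177, -0.0348, 0.0961]
tool_rot: [3.124, 0.001, 1.566]
force: [-0.8, 0.5, -1.1]
grip_width: 0.028
24.2 [ 0.61769842 -0.03482907  0.09613869] [3.12351781e+00 1.23632799e-03 1.56598718e+00] 0.028020775920625098
```

```bash
python3 - <<'E'
from h import *
s=bot.observe();print(s["position"])
p,im=snap("wrist","w6"); S,si=snap("scene","s6")
print("tip",proj(p,(.615,-.030,.049)), proj(S,(.615,-.030,.049)))
cv2.imwrite('pics/c6.png',np.hstack([im[150:420,140:440],cv2.resize(si[185:255,235:313],(300,270),interpolation=cv2.INTER_CUBIC)]))
E
```

```text
[ 0.61769842 -0.03482907  0.09613869]
tip (np.float64(275.6029631782353), np.float64(226.41354890635745)) (np.float64(272.62105870195484), np.float64(227.08495868298695))
```

View pics/c6.png

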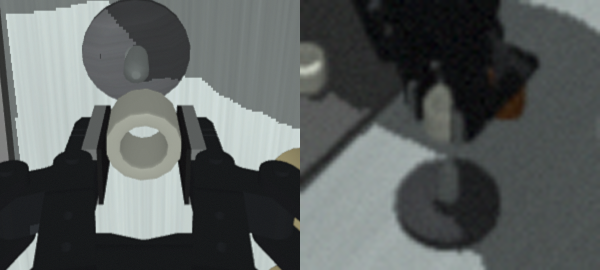

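```bash
python3 - <<'E'
from h import *
p=cam("wrist"); im=cv2.imread('pics/w6.png'); g=cv2.cvtColor(im,cv2.COLOR_BGR2GRAY)
print("collar top",onz(p,284,297,.1187), "edges",onz(p,246.5,297,.1187)-onz(p,322,297,.1187))
for q in ((278,231),(277,229),(279,233)): print("tip",onz(p,*q,.049))
print("pin foot",onz(p,275,194,.015),bot.observe()["position"])
cv2.imwrite('pics/c7.png',cv2.resize(im[140:340,210:360],(600,600*4//3//1),interpolation=cv2.INTER_CUBIC)[:600])
E
```

```text
collar top [ 0.61540188 -0.02846458  0.1187    ] edges [-0.0281439   0.00036906  0.        ]
tip [ 0.61334845 -0.0297395   0.049     ]
tip [ 0.61280145 -0.02854198  0.049     ]
tip [ 0.61389745 -0.03094141  0.049     ]
pin foot [ 0.61161711 -0.01797793  0.015     ] [ 0.61488263 -0.03205951  0.09559737]
```

View pics/c7.png

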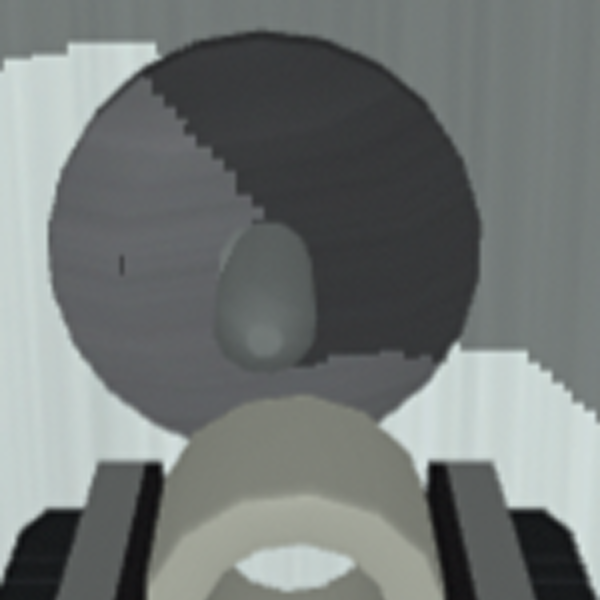

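```bash
python3 -m jog '[{"delta_pos":[0,0,-20],"spin":0,"claw":0.9},{"delta_pos":[0,0,-36],"spin":0,"claw":0.9},{"delta_pos":[0,0,-42],"spin":0,"claw":0.9},{"delta_pos":[0,0,-45],"spin":0,"claw":0.9},{"delta_pos":[0,0,-48],"spin":0,"claw":0.9},{"delta_pos":[0,0,-51],"spin":0,"claw":0.9},{"delta_pos":[0,0,-54],"spin":0,"claw":0.9},{"delta_pos":[0,0,-55],"spin":0,"claw":0.9}]' 25
```

```text
clock: 25.1
position: [0.6149, -0.0321, 0.0405]
tool_rot: [3.126, -0.0, 1.568]
force: [-0.0, 0.5, -0.9]
grip_width: 0.0282
```

```bash
python3 -m jog '[{"delta_pos":[0,0,-6],"spin":0,"claw":0.9},{"delta_pos":[0,0,-12],"spin":0,"claw":0.9},{"delta_pos":[0,0,-17],"spin":0,"claw":0.9},{"delta_pos":[0,0,-21],"spin":0,"claw":0.9},{"delta_pos":[0,0,-23],"spin":0,"claw":0.9},{"delta_pos":[0,0,-23],"spin":0,"claw":0.9}]'
python3 -m jog '[{"delta_pos":[0,0,-2],"spin":0,"claw":0.9},{"delta_pos":[0,0,-2],"spin":0,"claw":0.9},{"delta_pos":[0,0,-2],"spin":0,"claw":0.9}]'
```

```text
clock: 25.7
position: [0.6147, -0.0321, 0.0172]
tool_rot: [3.127, -0.0, 1.568]
force: [-0.0, 0.2, 0.6]
grip_width: 0.0282
clock: 26.0
position: [0.6152, -0.0322, 0.0161]
tool_rot: [3.126, -0.001, 1.568]
force: [-2.9, -0.0, 13.4]
grip_width: 0.0281
```

```bash
python3 -m jog '[{"delta_pos":[0,0,1],"spin":0,"claw":0.5},{"delta_pos":[0,0,1],"spin":0,"claw":0.5},{"delta_pos":[0,0,12],"spin":0,"claw":0.5},{"delta_pos":[0,0,12],"spin":0,"claw":0.5},{"delta_pos":[0,0,12],"spin":0,"claw":0.9},{"delta_pos":[0,0,12],"spin":0,"claw":0.9},{"delta_pos":[0,0,12],"spin":0,"claw":0.9},{"delta_pos":[0,0,12],"spin":0,"claw":0.9}]' 30
python3 -m jog '[{"delta_pos":[0,0,25],"spin":0,"claw":0.9},{"delta_pos":[0,0,60],"spin":0,"claw":0.9},{"delta_pos":[0,0,105],"spin":0,"claw":0.9},{"delta_pos":[0,-20,150],"spin":-0.1,"claw":0.9},{"delta_pos":[-3,-65,160],"spin":-0.25,"claw":0.9},{"delta_pos":[-6,-110,160],"spin":-0.25,"claw":0.9},{"delta_pos":[-10,-155,160],"spin":-0.25,"claw":0.9},{"delta_pos":[-13,-200,160],"spin":-0.25,"claw":0.9}]'
python3 -m jog '[{"delta_pos":[-4,-45,0],"spin":0,"claw":0.9},{"delta_pos":[-8,-90,0],"spin":0,"claw":0.9},{"delta_pos":[-11,-130,0],"spin":0,"claw":0.9},{"delta_pos":[-11,-130,0],"spin":0,"claw":0.9},{"delta_pos":[-11,-130,0],"spin":0,"claw":0.9}]'
python3 - <<'E'
from h import *
s=bot.observe();print(s["clock"],s["position"],s["tool_rot"],s["grip_width"])
p,im=snap("wrist","w8")
cv2.imwrite('pics/w8s.png',im)
print([np.round(proj(p,(.602+a*.9681+b*.2504,-.368-a*.2504+b*.9681,.117))) for a,b in((-.032,-.07),(.032,-.07),(.032,.07),(-.032,.07))])
E
```

```text
clock: 26.8
position: [0.6155, -0.0321, 0.0287]
tool_rot: [3.125, -0.001, 1.568]
force: [-2.0, 0.3, 11.6]
grip_width: 0.0278
clock: 27.6
position: [0.6021, -0.2336, 0.1886]
tool_rot: [3.125, -0.001, 1.318]
force: [0.8, -0.0, -0.5]
grip_width: 0.0278
clock: 28.1
position: [0.5904, -0.3645, 0.1881]
tool_rot: [3.126, -0.001, 1.317]
force: [0.6, 1.3, 0.1]
grip_width: 0.0273
28.1 [ 0.59041948 -0.36445147  0.18811315] [ 3.12566715e+00 -9.65725676e-04  1.31653014e+00] 0.027252937260742224
[array([252., 318.]), array([345., 317.]), array([358., 105.]), array([245., 105.])]
```

View pics/w8.png

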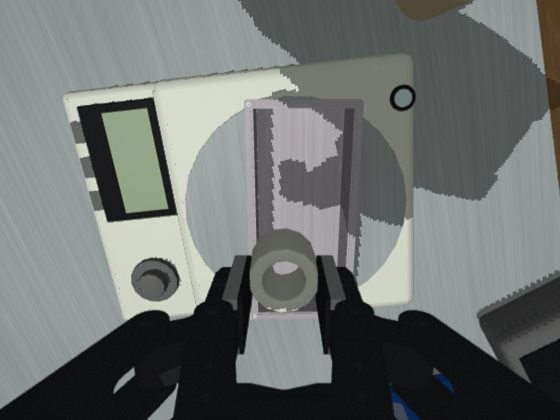

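```bash
python3 -m jog '[{"delta_pos":[0,-40,0],"spin":0,"claw":0.9},{"delta_pos":[0,-47,0],"spin":0,"claw":0.9},{"delta_pos":[0,-47,-35],"spin":0,"claw":0.9},{"delta_pos":[0,-47,-55],"spin":0,"claw":0.9},{"delta_pos":[0,-47,-64],"spin":0,"claw":0.9},{"delta_pos":[0,-47,-64],"spin":0,"claw":0.9}]'
python3 -m jog '[{"delta_pos":[0,0,0],"spin":0,"claw":0.3},{"delta_pos":[0,0,0],"spin":0,"claw":0.3},{"delta_pos":[0,0,0],"spin":0,"claw":0.3},{"delta_pos":[0,0,40],"spin":0,"claw":0.3},{"delta_pos":[0,0,75],"spin":0,"claw":0.3},{"delta_pos":[0,40,75],"spin":0,"claw":0.3},{"delta_pos":[-8,85,75],"spin":0.1,"claw":0.3},{"delta_pos":[-20,130,75],"spin":0.25,"claw":0.3}]'
python3 -m jog '[{"delta_pos":[-20,45,0],"spin":0,"claw":0.3},{"delta_pos":[-40,90,0],"spin":0,"claw":0.3},{"delta_pos":[-60,130,0],"spin":0,"claw":0.3},{"delta_pos":[-80,170,0],"spin":0,"claw":0.3},{"delta_pos":[-100,210,0],"spin":0,"claw":0.3},{"delta_pos":[-105,222,0],"spin":0,"claw":0.3},{"delta_pos":[-105,222,0],"spin":0,"claw":0.3},{"delta_pos":[-105,222,0],"spin":0,"claw":0.3}]'
python3 - <<'E'
from h import *
s=bot.observe();print(s["clock"],s["position"],s["tool_rot"],s["grip_width"],s["qd"].round(3))
p,im=snap("wrist","w9");t,it=snap("top","t9")
g=cv2.cvtColor(im,cv2.COLOR_BGR2GRAY)
for q in ((.467,-.0036,.028),(.462,-.0523,.028)): print(proj(p,q))
z=lambda im,x,y,w,h:cv2.resize(im[y:y+h,x:x+w],(400,300),interpolation=cv2.INTER_CUBIC)
cv2.imwrite('pics/c9.png',np.hstack([cv2.resize(im,(400,300)),z(it,375,165,120,90)]))
E
```

```text
clock: 28.75
position: [0.5912, -0.4087, 0.1233]
tool_rot: [3.127, -0.002, 1.32]
force: [-0.8, -0.0, -0.1]
grip_width: 0.0277
clock: 29.55
position: [0.5712, -0.2771, 0.1987]
tool_rot: [3.126, -0.002, 1.574]
force: [1.5, 0.1, 0.1]
grip_width: 0.0601
clock: 30.35
position: [0.4668, -0.0555, 0.1993]
tool_rot: [3.125, -0.002, 1.574]
force: [0.5, 0.0, 0.1]
grip_width: 0.0597
30.35 [ 0.46678785 -0.05548293  0.19931218] [ 3.12478137e+00 -1.85583818e-03  1.57410078e+00] 0.05968581499473459 [ 0.023  0.015  0.004 -0.005  0.     0.001  0.001]
(np.float64(279.2826389496461), np.float64(121.78928882551718))
(np.float64(273.619841979873), np.float64(178.12587006438613))
```

View pics/c9.png

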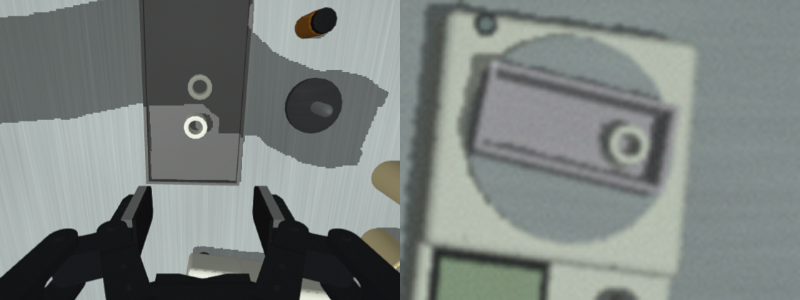

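```bash
python3 -m jog '[{"delta_pos":[0,45,-20],"spin":0,"claw":0.3},{"delta_pos":[0,52,-60],"spin":0,"claw":0.3},{"delta_pos":[0,52,-105],"spin":0,"claw":0.3},{"delta_pos":[0,52,-145],"spin":0,"claw":0.3},{"delta_pos":[0,52,-175],"spin":0,"claw":0.3},{"delta_pos":[0,52,-183],"spin":0,"claw":0.3},{"delta_pos":[0,52,-184],"spin":0,"claw":0.5},{"delta_pos":[0,52,-184],"spin":0,"claw":0.9}]' 30
python3 -m jog '[{"delta_pos":[0,0,0],"spin":0,"claw":0.9},{"delta_pos":[0,0,0],"spin":0,"claw":0.9},{"delta_pos":[0,0,0],"spin":0,"claw":0.9},{"delta_pos":[0,0,0],"spin":0,"claw":0.9}]' 30
python3 -m jog '[{"delta_pos":[0,0,30],"spin":0,"claw":0.9},{"delta_pos":[0,0,65],"spin":0,"claw":0.9},{"delta_pos":[35,-5,75],"spin":0,"claw":0.9},{"delta_pos":[80,-14,75],"spin":0,"claw":0.9},{"delta_pos":[120,-22,75],"spin":0,"claw":0.9},{"delta_pos":[148,-26,75],"spin":0,"claw":0.9},{"delta_pos":[148,-26,75],"spin":0,"claw":0.9},{"delta_pos":[148,-26,75],"spin":0,"claw":0.9}]'
python3 - <<'E'
from h import *
s=bot.observe();print(s["clock"],s["position"],s["tool_rot"],s["grip_width"],s["qd"].round(3))
p,im=snap("wrist","w10")
E
```

```text
clock: 31.25
position: [0.4674, -0.0047, 0.016]
tool_rot: [3.124, -0.001, 1.572]
force: [0.1, 0.4, 0.6]
grip_width: 0.0317
clock: 31.65
position: [0.4677, -0.0045, 0.0164]
tool_rot: [3.124, -0.002, 1.572]
force: [0.8, 0.7, -1.4]
grip_width: 0.0276
clock: 32.45
position: [0.6153, -0.0307, 0.091]
tool_rot: [3.124, -0.001, 1.572]
force: [0.1, -0.6, -0.4]
grip_width: 0.0278
32.45 [ 0.61531902 -0.0306593   0.09097768] [ 3.12440190e+00 -1.43178071e-03  1.57175746e+00] 0.027802125566768903 [-0.006 -0.019 -0.002  0.031 -0.001 -0.005  0.   ]
```

```bash
python3 -m jog '[{"delta_pos":[0,0,-15],"spin":0,"claw":0.9},{"delta_pos":[0,0,-25],"spin":0,"claw":0.9},{"delta_pos":[0,0,-28],"spin":0,"claw":0.9},{"delta_pos":[0,0,-31],"spin":0,"claw":0.9},{"delta_pos":[0,0,-34],"spin":0,"claw":0.9},{"delta_pos":[0,0,-37],"spin":0,"claw":0.9},{"delta_pos":[0,0,-39],"spin":0,"claw":0.9},{"delta_pos":[0,0,-39],"spin":0,"claw":0.9}]'
```

```text
clock: 33.3
position: [0.6148, -0.0305, 0.0519]
tool_rot: [3.125, -0.002, 1.572]
force: [0.2, -0.0, -0.9]
grip_width: 0.0276
```

```bash
python3 -m jog '[{"delta_pos":[0,0,-6],"spin":0,"claw":0.9},{"delta_pos":[0,0,-12],"spin":0,"claw":0.9},{"delta_pos":[0,0,-18],"spin":0,"claw":0.9},{"delta_pos":[0,0,-22],"spin":0,"claw":0.9},{"delta_pos":[0,0,-24],"spin":0,"claw":0.9},{"delta_pos":[0,0,-25],"spin":0,"claw":0.9}]'
python3 -m jog '[{"delta_pos":[0,0,-1],"spin":0,"claw":0.9},{"delta_pos":[0,0,-1],"spin":0,"claw":0.9},{"delta_pos":[0,0,-1],"spin":0,"claw":0.9}]'
```

```text
clock: 33.9
position: [0.6146, -0.0305, 0.0272]
tool_rot: [3.125, -0.002, 1.572]
force: [-8.7, 0.5, 23.9]
grip_width: 0.0279
clock: 34.2
position: [0.6146, -0.0305, 0.0272]
tool_rot: [3.125, -0.002, 1.572]
force: [-7.3, 1.1, 19.9]
grip_width: 0.0279
```

```bash
python3 -m jog '[{"delta_pos":[0,0,25],"spin":0,"claw":0.9},{"delta_pos":[0,0,60],"spin":0,"claw":0.9},{"delta_pos":[0,0,105],"spin":0,"claw":0.9},{"delta_pos":[0,-20,150],"spin":-0.1,"claw":0.9},{"delta_pos":[-3,-65,160],"spin":-0.25,"claw":0.9},{"delta_pos":[-6,-110,160],"spin":-0.25,"claw":0.9},{"delta_pos":[-10,-155,160],"spin":-0.25,"claw":0.9},{"delta_pos":[-13,-200,160],"spin":-0.25,"claw":0.9}]'
python3 -m jog '[{"delta_pos":[0,-45,0],"spin":0,"claw":0.9},{"delta_pos":[0,-90,0],"spin":0,"claw":0.9},{"delta_pos":[0,-130,0],"spin":0,"claw":0.9},{"delta_pos":[0,-136,-10],"spin":0,"claw":0.9},{"delta_pos":[0,-136,-40],"spin":0,"claw":0.9},{"delta_pos":[0,-136,-58],"spin":0,"claw":0.9},{"delta_pos":[0,-136,-63],"spin":0,"claw":0.9},{"delta_pos":[0,-136,-63],"spin":0,"claw":0.9}]'
```

```text
clock: 35.0
position: [0.6013, -0.2321, 0.1875]
tool_rot: [3.125, -0.003, 1.322]
force: [0.4, 0.8, -0.3]
grip_width: 0.0275
clock: 35.8
position: [0.6013, -0.3677, 0.1241]
tool_rot: [3.126, -0.003, 1.322]
force: [0.3, 0.5, -0.3]
grip_width: 0.0275
```

```bash
python3 -m jog '[{"delta_pos":[0,0,0],"spin":0,"claw":0.3},{"delta_pos":[0,0,0],"spin":0,"claw":0.3},{"delta_pos":[0,0,0],"spin":0,"claw":0.3},{"delta_pos":[0,0,40],"spin":0,"claw":0.3},{"delta_pos":[0,0,75],"spin":0,"claw":0.3},{"delta_pos":[-15,40,75],"spin":0,"claw":0.3},{"delta_pos":[-35,80,75],"spin":0.1,"claw":0.3},{"delta_pos":[-60,120,75],"spin":0.25,"claw":0.3}]'
python3 -m jog '[{"delta_pos":[-20,40,0],"spin":0,"claw":0.3},{"delta_pos":[-45,80,0],"spin":0,"claw":0.3},{"delta_pos":[-65,120,0],"spin":0,"claw":0.3},{"delta_pos":[-79,143,0],"spin":0,"claw":0.3},{"delta_pos":[-79,143,0],"spin":0,"claw":0.3},{"delta_pos":[-79,143,0],"spin":0,"claw":0.3}]'
python3 - <<'E'
from h import *
s=bot.observe();print(s["clock"],s["position"],s["tool_rot"],s["grip_width"])
p,im=snap("wrist","w11");t,it=snap("top","t11")
g=cv2.cvtColor(im,cv2.COLOR_BGR2GRAY); u,v=map(int,proj(p,(.462,-.0523,.028))); print(u,v)
k=np.zeros_like(g); k[v-40:v+40,u-40:u+40]=(g[v-40:v+40,u-40:u+40]>170)*255
c=cv2.findContours(k,0,cv2.CHAIN_APPROX_NONE)[0]
for q in c:
    if len(q)>30: e=cv2.fitEllipse(cv2.convexHull(q)); print(e,onz(p,*e[0],.028))
z=lambda im,x,y,w,h:cv2.resize(im[y:y+h,x:x+w],(400,300),interpolation=cv2.INTER_CUBIC)
cv2.imwrite('pics/c11.png',np.hstack([cv2.resize(im,(400,300)),z(it,375,165,120,90)]))
E
```

```text
clock: 36.6
position: [0.5409, -0.2461, 0.1995]
tool_rot: [3.125, -0.002, 1.577]
force: [1.3, 0.1, -0.2]
grip_width: 0.0599
clock: 37.2
position: [0.4624, -0.1029, 0.2001]
tool_rot: [3.123, -0.002, 1.578]
force: [0.9, -0.1, 1.2]
grip_width: 0.0598
37.2 [ 0.46236539 -0.10287339  0.20013554] [ 3.12304683e+00 -2.47975085e-03  1.57804866e+00] 0.059827855979477165
278 123
((274.19970703125, 130.05267333984375), (17.957334518432617, 30.610445022583008), 123.6650619506836) [ 0.45833697 -0.05787548  0.028     ]
```

View pics/c11.png

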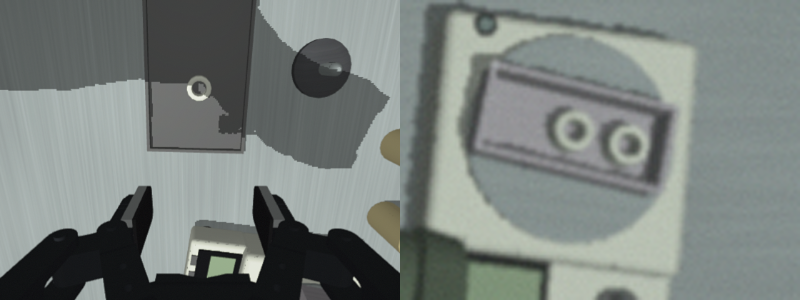

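```bash
python3 -m jog '[{"delta_pos":[0,45,-20],"spin":0,"claw":0.3},{"delta_pos":[0,50,-60],"spin":0,"claw":0.3},{"delta_pos":[0,50,-105],"spin":0,"claw":0.3},{"delta_pos":[0,50,-145],"spin":0,"claw":0.3},{"delta_pos":[0,50,-175],"spin":0,"claw":0.3},{"delta_pos":[0,50,-183],"spin":0,"claw":0.3},{"delta_pos":[0,50,-185],"spin":0,"claw":0.5},{"delta_pos":[0,50,-185],"spin":0,"claw":0.9}]' 30
python3 -m jog '[{"delta_pos":[0,0,0],"spin":0,"claw":0.9},{"delta_pos":[0,0,0],"spin":0,"claw":0.9},{"delta_pos":[0,0,0],"spin":0,"claw":0.9},{"delta_pos":[0,0,0],"spin":0,"claw":0.9}]' 30
python3 -m jog '[{"delta_pos":[0,0,30],"spin":0,"claw":0.9},{"delta_pos":[0,0,65],"spin":0,"claw":0.9},{"delta_pos":[35,5,75],"spin":0,"claw":0.9},{"delta_pos":[80,12,75],"spin":0,"claw":0.9},{"delta_pos":[120,19,75],"spin":0,"claw":0.9},{"delta_pos":[152,23,75],"spin":0,"claw":0.9},{"delta_pos":[152,23,75],"spin":0,"claw":0.9},{"delta_pos":[152,23,75],"spin":0,"claw":0.9}]'
python3 - <<'E'
from h import *
s=bot.observe();print(s["clock"],s["position"],s["tool_rot"],s["grip_width"],s["qd"].round(3))
E
```

```text
clock: 38.1
position: [0.4631, -0.0544, 0.0157]
tool_rot: [3.123, -0.002, 1.575]
force: [-0.2, 0.2, -0.2]
grip_width: 0.0315
clock: 38.5
position: [0.4634, -0.0543, 0.0161]
tool_rot: [3.122, -0.002, 1.576]
force: [-0.0, 1.1, -0.1]
grip_width: 0.0287
clock: 39.3
position: [0.615, -0.0313, 0.0907]
tool_rot: [3.123, -0.002, 1.576]
force: [0.8, -0.3, 0.3]
grip_width: 0.0285
39.3 [ 0.61503377 -0.03128137  0.09065485] [ 3.12272946e+00 -1.56600489e-03  1.57587906e+00] 0.0284716004665945 [ 0.005 -0.021  0.002  0.035  0.    -0.005  0.003]
```

```bash
python3 -m jog '[{"delta_pos":[0,0,-15],"spin":0,"claw":0.9},{"delta_pos":[0,0,-25],"spin":0,"claw":0.9},{"delta_pos":[0,0,-28],"spin":0,"claw":0.9},{"delta_pos":[0,0,-31],"spin":0,"claw":0.9},{"delta_pos":[0,0,-33],"spin":0,"claw":0.9},{"delta_pos":[0,0,-35],"spin":0,"claw":0.9},{"delta_pos":[0,0,-36],"spin":0,"claw":0.9},{"delta_pos":[0,0,-36],"spin":0,"claw":0.9}]'
```

```text
clock: 40.1
position: [0.615, -0.0313, 0.0547]
tool_rot: [3.123, -0.002, 1.576]
force: [0.6, 0.8, -0.7]
grip_width: 0.0285
```

```bash
python3 -m jog '[{"delta_pos":[0,0,-2],"spin":0,"claw":0.9},{"delta_pos":[0,0,-4],"spin":0,"claw":0.9},{"delta_pos":[0,0,-4],"spin":0,"claw":0.9}]'
```

```text
clock: 40.4
position: [0.6149, -0.0313, 0.0504]
tool_rot: [3.123, -0.002, 1.576]
force: [-0.1, -0.5, -1.1]
grip_width: 0.0286
```

```bash
python3 -m jog '[{"delta_pos":[0,0,-6],"spin":0,"claw":0.9},{"delta_pos":[0,0,-12],"spin":0,"claw":0.9},{"delta_pos":[0,0,-18],"spin":0,"claw":0.9},{"delta_pos":[0,0,-21],"spin":0,"claw":0.9},{"delta_pos":[0,0,-23],"spin":0,"claw":0.9},{"delta_pos":[0,0,-23],"spin":0,"claw":0.9}]'
python3 -m jog '[{"delta_pos":[0,0,-1],"spin":0,"claw":0.9},{"delta_pos":[0,0,-1],"spin":0,"claw":0.9},{"delta_pos":[0,0,-1],"spin":0,"claw":0.9}]'
python3 -c "
from h import *
S,si=snap('scene','s12')
p,im=snap('wrist','w12')
cv2.imwrite('pics/c12.png',np.hstack([im[120:420,120:420],cv2.resize(si[185:255,235:305],(300,300),interpolation=cv2.INTER_CUBIC)]))"
```

```text
clock: 41.0
position: [0.6148, -0.0314, 0.0272]
tool_rot: [3.123, -0.002, 1.576]
force: [0.3, -0.4, -0.7]
grip_width: 0.029
clock: 41.3
position: [0.615, -0.0314, 0.0269]
tool_rot: [3.123, -0.002, 1.576]
force: [-3.5, 0.8, 11.9]
grip_width: 0.0287
```

View pics/c12.png

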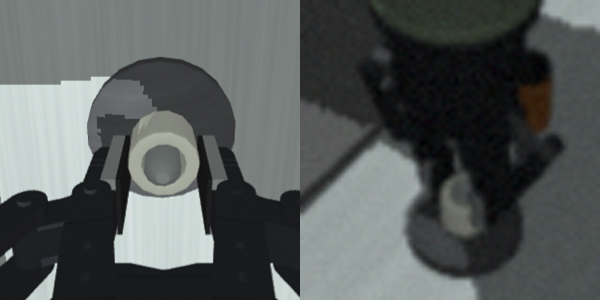

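The pin shows inside the collar's bore and the collar stands on the base, so it is home. All three collars have wide bores. This one goes to the free end of the weighing tray.

```bash
python3 -m jog '[{"delta_pos":[0,0,25],"spin":0,"claw":0.9},{"delta_pos":[0,0,60],"spin":0,"claw":0.9},{"delta_pos":[0,0,105],"spin":0,"claw":0.9},{"delta_pos":[0,-20,150],"spin":-0.1,"claw":0.9},{"delta_pos":[0,-65,160],"spin":-0.25,"claw":0.9},{"delta_pos":[0,-110,160],"spin":-0.25,"claw":0.9},{"delta_pos":[-1,-155,160],"spin":-0.25,"claw":0.9},{"delta_pos":[-3,-200,160],"spin":-0.25,"claw":0.9}]'
python3 -m jog '[{"delta_pos":[0,-45,0],"spin":0,"claw":0.9},{"delta_pos":[0,-85,0],"spin":0,"claw":0.9},{"delta_pos":[0,-97,0],"spin":0,"claw":0.9},{"delta_pos":[0,-97,-10],"spin":0,"claw":0.9},{"delta_pos":[0,-97,-40],"spin":0,"claw":0.9},{"delta_pos":[0,-97,-58],"spin":0,"claw":0.9},{"delta_pos":[0,-97,-63],"spin":0,"claw":0.9},{"delta_pos":[0,-97,-63],"spin":0,"claw":0.9}]'
python3 -m jog '[{"delta_pos":[0,0,0],"spin":0,"claw":0.3},{"delta_pos":[0,0,0],"spin":0,"claw":0.3},{"delta_pos":[0,0,0],"spin":0,"claw":0.3},{"delta_pos":[0,0,40],"spin":0,"claw":0.3},{"delta_pos":[0,0,75],"spin":0,"claw":0.3},{"delta_pos":[-15,40,95],"spin":0,"claw":0.3},{"delta_pos":[-35,80,95],"spin":0,"claw":0.3},{"delta_pos":[-60,120,95],"spin":0,"claw":0.3}]'
python3 -m jog '[{"delta_pos":[-10,45,0],"spin":0,"claw":0.3},{"delta_pos":[-20,90,0],"spin":0,"claw":0.3},{"delta_pos":[-30,130,0],"spin":0,"claw":0.3},{"delta_pos":[-40,160,0],"spin":0,"claw":0.3},{"delta_pos":[-40,160,0],"spin":0,"claw":0.3},{"delta_pos":[-40,160,0],"spin":0,"claw":0.3}]'
python3 -c "
from h import *
t,it=snap('top','t13'); print(bot.observe()['position'],bot.observe()['clock'])
z=lambda x,y,w,h:cv2.resize(it[y:y+h,x:x+w],(400,300),interpolation=cv2.INTER_CUBIC)
cv2.imwrite('pics/c13.png',np.vstack([np.hstack([z(90,175,120,90),z(375,165,120,90)]),np.hstack([cv2.resize(it,(400,300)),z(200,130,200,150)])]))"
```

```text
clock: 42.2
position: [0.612, -0.2329, 0.1872]
tool_rot: [3.122, -0.002, 1.326]
force: [0.5, 0.6, -0.2]
grip_width: 0.0286
clock: 43.0
position: [0.6121, -0.3285, 0.1236]
tool_rot: [3.123, -0.002, 1.327]
force: [-0.2, 0.7, -0.4]
grip_width: 0.0285
clock: 43.8
position: [0.5518, -0.2073, 0.2193]
tool_rot: [3.121, -0.003, 1.328]
force: [0.7, 1.0, 0.2]
grip_width: 0.0598
clock: 44.4
position: [0.5121, -0.0468, 0.2199]
tool_rot: [3.12, -0.003, 1.329]
force: [0.6, -0.6, 0.7]
grip_width: 0.0598
[ 0.51214934 -0.04770779  0.21981207] 44.45
```

View pics/c13.png

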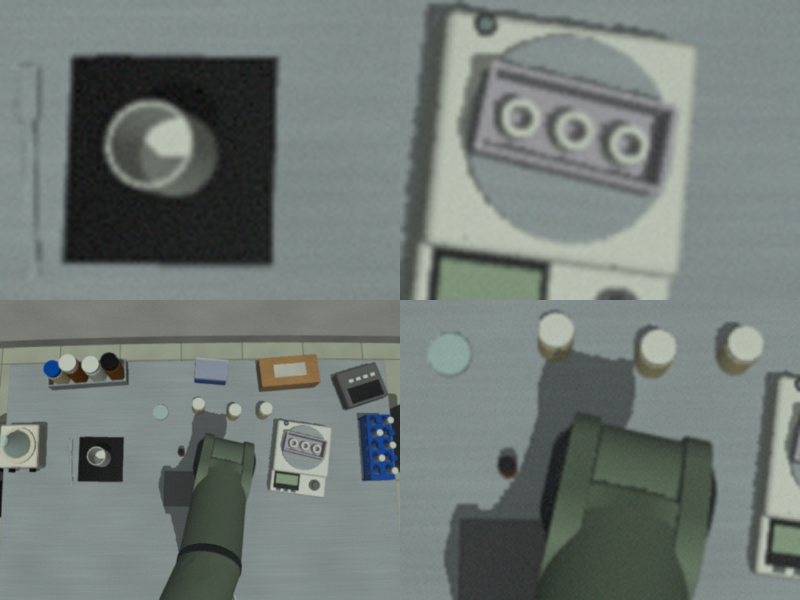

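```bash
python3 -c "
from h import *
t=cam('top'); print('beaker',onz(t,134.4,218.5,.088),'wtray',onz(t,427.2,203.2,.117))
print(bot.job_done())"
```

```text
beaker [0.57788121 0.36282463 0.088     ] wtray [ 0.60286783 -0.36420028  0.117     ]
the job is handed in; nothing more can be done
None
```

The job is handed in, with every step done in order and no failed checks. It took about 45 s of the 210 s.

- **Swap:** the weighing tray is about 4 mm from the balance pan's centre. The beaker is upright on the mat, about 6 mm from its centre. Both were measured in the last top view.
- **Tare:** I pressed the key with the tray empty. The fingertips stopped 5 mm below the key's rest height, where the contact force reached 18.5 N.
- **Collars:** only three were there, at places 1, 3 and 4. Each slid freely past the nose of the pin and met firm contact at the height for fully home, so all three have wide bores. The pin was also visible inside the last collar's bore.
- **Sorting:** all three collars went into the weighing tray, and the beaker stays empty.

The final top view shows the three collars upright in the tray and the jars, vial, covered dish and spatula where they started. The gripper is open and clear of everything. The one reading that disagreed was the gripper opening, which showed about 28 mm on the 30 mm collars. The wrist pictures showed them held straight, so I carried on.

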